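Step the gauge bar round the mounting points of a headlamp template

ROBOT

A 6-joint arm with a two-finger parallel gripper is mounted at the origin on a cart in front of the work surface, level with it; the furniture and walls round the work are solid. World frame = base frame: x ahead of the robot, y to its left, z up, the work surface at z = 0. Lengths are in m, angles in degrees, forces in N, time in s.
With the tool pointing down it reaches from about 0.375 to 0.9 m from the base axis. Payload 3.1 kg.
Tool frame: the origin (TCP) lies on the centre line of the jaws, within the pads' length; the fingertips stand 14 mm ahead of it and the grasp point (between the pads) lies 5 mm behind it (bot.tips_ahead is the distance from the TCP to the fingertips, in m); z points along the fingers, y is the line along which they close (so a half turn about z gives the same grasp; the last joint's range is limited). The gripper opens to 87 mm and grips with 3 to 60 N. Pads are 19 mm wide; open, the fingers measure 117 mm over their backs; the gripper's body (75 mm by 190 mm) begins 51 mm behind the grasp point.
Start: joints at [-82.764, 30.224, 82.088, -0, 67.689, -10.227], TCP at [0.188, -0.596, 0.237] pointing down, gripper open.
Joint ranges: [-176.69, 176.69], [-43.24, 126.21], [12.49, 139.97], [-82, 262], [0, 151.66], [-163.58, 163.58]. Speed limits (degrees/s): [159.86, 159.86, 180, 180, 180, 180].

INTERFACE

Orientations are given as a 3x3 rotation matrix whose columns are the frame's x, y, z axes.
In Python, from rig import bot gives the robot as it stands.
- The arm moves only by the tool play_rows, never from a script. Its argument "moves" is a list that holds one entry, the list of rows, each a list of 6 numbers: the shift along the tool's x, y, z in mm, then the turn, a rotation vector about the tool's x, y, z in rad. A call has 1 to 5 rows; each row shifts and turns the commanded pose from where the row before left it, along the tool's axes as they then stand; what a row does not reach is not made up. A row lasts 1/10 s, in which the tool goes at most 50 mm and 8.59 degrees, less where a joint would pass 70% of its speed; a pose out of reach is approached as far as the arm can. A call with a gripper value outside its range is refused whole. "fingers" is the opening, from -1 (shut) to 1 (fully open), set as the call begins (left out, the last holds). The fingers move at their own pace and stop on an object; the grip force is fixed at half the most. Time passes only in rows, so rows that do not move let the fingers close. It gives the time, the measured TCP pose, the force, the opening and the grip force at its end, in the units of the state.
- bot.read_state(): the state, without advancing time (a new reading comes with each control period).
- bot.capture(name): name is "side" or "top" or "wrist"; returns a dict with "image" (420x560x3 uint8, blue, green, red), "fx", "fy", "cx", "cy" (pixels), "R" (3x3) and "t" (3): a world point X has camera coordinates R X + t. Camera axes: x right, y down, z forward; pixel columns grow to the right and rows downward; lengths in m; the calibration is good to about 2 mm. A picture is of the moment at which its call begins. There is no depth.
- bot.hand_in(): hands the job in; it is judged then, once.
Trained networks look in a picture, given as the dict that the camera call returned (one of the last four; its "shot" number tells which), for a name from the list of things; names that differ only in an ending like _2 or _b are one class to them, and where a whole thing is asked for, a point or a joint stands for the part that bears it (a point fixed in the world has none). Each returns a list of dicts, best first, with "confidence" (0 to 1); they miss things now and then, are a little off and sometimes report something else, mostly with a low value. They report only what shows in the picture. A call takes as long as a camera call.
- bot.search_frame(picture, query): "centre" ([column, row] in pixels, amid what is visible of it).
- bot.silhouettes(picture, query): "pixels" (420x560 bool, what is visible of it) and "centre" ([column, row] in pixels, amid what is visible of it).
- bot.pinpoint(picture, query): "centre" ([column, row] in pixels: a listed point, or the origin of a listed thing).
The state is a dict: "time_s": time; "joint_positions": joint angles; "qvel": joint speeds; "tau": joint torques, N m; "position": TCP position; "tcp_rot": TCP orientation; "force": force on the tool from outside, world axes, zero at the start; "moment": the same for the moment, N m; "opening": opening from 0.0 (shut) to 1.0 (fully open); "grasp_force": force on a finger pad.
Only numpy, scipy, OpenCV 4.12 (cv2) and the standard library are available. Lean on these libraries where they do the work, as an engineer would, in place of code of your own. Each camera call takes 0.05 s, during which the arm holds its last target. There are 200 camera calls.

TASK

The aluminium gauge bar lies on the plywood template with one eye over the first of three mounting points. Walk it round the points without picking it up off the board: keeping that eye where it is, swing the bar's other end until its eye is over the middle point (the only one the bar's length fits); then, keeping that eye there, swing the first end round on to the last point. Leave the bar lying flat with its eyes centred over the middle and last points.

Things in the scene. Friction and masses are not known exactly. Their poses are not given: they have to be found in the camera images.
- gauge_bar: plain aluminium bar lying flat, 168 mm long, 18 mm thick, about 0.2 kg. Straight flat-sided shank 22 mm wide; at each end a round eye 28 mm across with a 14 mm sight hole straight through; eyes 140 mm apart, centre to centre. Origin: underside, centre of the eye that starts on the first point; x along the bar to the other eye, z up.
- end_one (a point): underside of the bar at the centre of the eye that starts over the first point (same as the bar's origin)
- end_two (a point): underside of the bar at the centre of the other eye, 140 mm along the bar's x axis
- template: plywood board 215 x 270 mm, 4 mm thick, fixed on the bench, slightly turned. Three flush steel discs, 40 mm across with a dark centre dot, are its points: first near left, last near right, middle far; middle is 140 mm from both, first to last 170 mm. A 37 mm relay stands in the far right corner, a 46 mm bulb in the far left. Origin: under the board, between the points; x away from the robot, z up.
- mark_first (a point): centre of the first point (left, near side), on the board's top face, 4 mm above the bench; the bar's first eye starts over it
- mark_middle (a point): centre of the middle point (far side), on the board's top face
- mark_last (a point): centre of the last point (right, near side), on the board's top face

How it is judged:
By the outcome, as a careful person would: the job done as asked, in the order asked, and still so for the second after the job is handed in, with the robot touching nothing.
It also fails if it takes over 48 s, if anything falls off the work surface, if the arm or the gripper's body presses on something with over 40 N, if the wrist force passes 120 N, or if a joint passes its speed limit or range.

## Working session

There is one attempt and no reset: what is moved stays moved. The work goes in short steps, Python scripts to look and compute and a tool call to move; the robot and the scene stay as the last step left them, time stands still between calls to the robot, and variables do not carry over. Pictures are saved under pics/ and viewed, at most 10 in all, crops included, and the job is handed in when it is done.

Besides the shell and the picture viewer there is one more tool, called after "Call:" as a command line: name --argument value ..., lists and objects as JSON in quotes. play_rows: Moves the arm, as the interface text tells. Its arguments: {"type":"object","properties":{"moves":{"type":"array","items":{"type":"array","items":{"type":"array","items":{"type":"number"}}}},"fingers":{"type":"number"}},"required":["moves"]}

```bash
mkdir -p pics; ls; cat > h.py <<'E'
import numpy as np, cv2
from rig import bot
def ray(p,uv,z):
    R=np.array(p["R"]);t=np.array(p["t"])
    d=R.T@np.array([(uv[0]-p["cx"])/p["fx"],(uv[1]-p["cy"])/p["fy"],1]);c=-R.T@t
    return c+d*(z-c[2])/d[2]
Z=dict(mark_first=.004,mark_middle=.004,mark_last=.004,end_one=.004,end_two=.004)
def look(name,file=None,qs=Z):
    p=bot.capture(name)
    if file: cv2.imwrite("pics/"+file,p["image"])
    for q in qs:
        for r in bot.pinpoint(p,q)[:2]:
            print(name,q,round(r["confidence"],2),np.round(r["centre"],1),np.round(ray(p,r["centre"],Z[q])*1000,1))
    return p
E
python3 - <<'E'
from h import *
look("top","t0.png");look("side","s0.png")
s=bot.read_state();print(s["time_s"],s["position"],np.round(s["tcp_rot"],3),s["opening"])
E
```

```text
pics
top mark_first 0.69 [244.  230.2] [484.  370.2   4. ]
top mark_first 0.26 [242.6 231. ] [482.4 372.8   4. ]
top mark_middle 0.58 [281.3 164.2] [616.1 302.7   4. ]
top mark_last 0.72 [333.1 222.2] [503.3 201.4   4. ]
top end_one 0.93 [244.3 231.9] [480.7 369.5   4. ]
top end_two 0.67 [319.7 231.1] [485.6 226.8   4. ]
top end_two 0.53 [282.2 168.3] [607.8 300.7   4. ]
side mark_first 0.96 [287.5 261.3] [489.4 373.1   4. ]
side mark_middle 0.57 [248.2 214.6] [617.4 294.3   4. ]
side mark_last 0.84 [318.7 197.3] [515.9 181.3   4. ]
side end_one 0.57 [288.2 261.3] [488.3 372.6   4. ]
side end_one 0.27 [322.1 212.4] [489.8 222.7   4. ]
side end_two 0.97 [321.7 214.5] [487.9 229.    4. ]
0.6 [ 0.18756569 -0.59615192  0.23655366] [[ 0.954  0.3   -0.   ]
 [ 0.3   -0.954  0.   ]
 [ 0.    -0.    -1.   ]] 0.9989901057099956
```

View pics/t0.png

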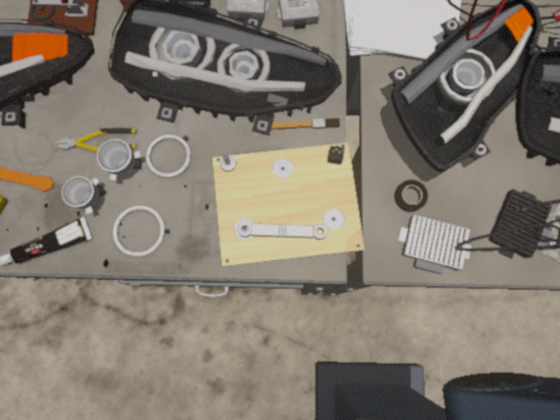

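View pics/s0.png

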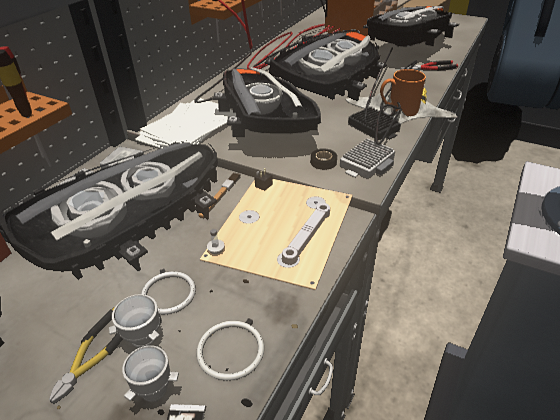

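The board sits in the left bench area: first at (244,229), middle at (282,168) and last at (333,220) in the top view. The bar lies from (244,229) to (320,231). The relay and bulb are in the far corners, clear of both swings. I'm moving over the board for a wrist look.

Call:
play_rows --moves '[[[37,-30,0,0,0,0],[37,-30,0,0,0,0],[37,-30,0,0,0,0],[37,-30,0,0,0,0],[37,-30,0,0,0,0]]]'

```text
time_s: 1.1
position: [0.3198, -0.3961, 0.2368]
tcp_rot: [[0.954, 0.299, 0.0], [0.299, -0.954, -0.001], [0.0, 0.001, -1.0]]
force: [0.2, 0.2, -0.2]
opening: 1.0
grasp_force: 0.0
```

Call:
play_rows --moves '[[[37,-30,0,0,0,0],[37,-30,0,0,0,0],[37,-30,0,0,0,0],[37,-30,0,0,0,0],[37,-30,0,0,0,0]]]'

```text
time_s: 1.6
position: [0.4515, -0.1974, 0.2369]
tcp_rot: [[0.954, 0.3, 0.001], [0.3, -0.954, -0.001], [0.001, 0.001, -1.0]]
force: [0.7, -0.4, 0.1]
opening: 1.003
grasp_force: 0.0
```

Call:
play_rows --moves '[[[20,-45,0,0,0,0],[20,-45,0,0,0,0],[20,-45,0,0,0,0],[20,-45,0,0,0,0],[20,-45,0,0,0,0]]]'

```text
time_s: 2.1
position: [0.4785, 0.0476, 0.2369]
tcp_rot: [[0.954, 0.3, 0.001], [0.3, -0.954, -0.0], [0.001, 0.0, -1.0]]
force: [1.6, -1.7, -0.0]
opening: 0.998
grasp_force: 0.0
```

Call:
play_rows --moves '[[[20,-45,0,0,0,0],[20,-45,0,0,0,0],[20,-45,0,0,0,0],[20,-45,0,0,0,0],[0,0,0,0,0,-0.14]]]'

```text
time_s: 2.6
position: [0.5012, 0.2473, 0.2369]
tcp_rot: [[0.899, 0.439, 0.003], [0.439, -0.899, 0.003], [0.004, -0.001, -1.0]]
force: [-0.3, -0.9, -0.1]
opening: 1.002
grasp_force: 0.0
```

Call:
play_rows --moves '[[[0,0,0,0,0,-0.145],[0,0,0,0,0,-0.145],[0,0,0,0,0,-0.145],[0,0,0,0,0,-0.145],[0,0,0,0,0,-0.145]]]'

```text
time_s: 3.1
position: [0.5007, 0.2415, 0.2367]
tcp_rot: [[0.385, 0.923, 0.0], [0.923, -0.385, 0.0], [0.0, 0.0, -1.0]]
force: [0.4, 1.2, -0.2]
opening: 0.992
grasp_force: 0.0
```

Call:
play_rows --moves '[[[0,0,0,0,0,-0.145],[0,0,0,0,0,-0.145],[0,0,0,0,0,-0.145],[0,0,0,0,0,0],[0,0,0,0,0,0]]]'

```text
time_s: 3.6
position: [0.5007, 0.2414, 0.2366]
tcp_rot: [[-0.031, 1.0, 0.0], [1.0, 0.031, 0.0], [0.0, 0.0, -1.0]]
force: [-0.2, 0.3, 0.6]
opening: 1.0
grasp_force: 0.0
```

```bash
python3 - <<'E'
from h import *
p=look("wrist","w1.png");look("top",None);look("side",None)
s=bot.read_state();print(s["time_s"],s["position"],np.round(s["tcp_rot"],3),s["opening"],s["joint_positions"])
E
```

```text
wrist mark_first 0.65 [263.6  76.9] [486.8 368.8   4. ]
wrist mark_middle 0.6 [365.3 143.1] [609.4 299.1   4. ]
wrist mark_last 0.74 [279.8 221.5] [511.1 199.    4. ]
wrist end_one 0.64 [261.   76.6] [483.9 369.1   4. ]
wrist end_two 0.67 [263.1 198. ] [489.2 228.8   4. ]
wrist end_two 0.63 [281.1 222. ] [512.7 198.4   4. ]
top mark_first 0.81 [245.6 230.1] [484.2 367.2   4. ]
top mark_first 0.3 [246.7 229.5] [485.4 365.2   4. ]
top mark_middle 0.96 [283.7 165.1] [614.4 297.9   4. ]
top end_one 0.91 [245.8 231.9] [480.8 366.7   4. ]
side mark_first 0.72 [287.9 259.5] [490.8 368.9   4. ]
side mark_middle 0.91 [248.6 214.4] [617.  293.4   4. ]
side end_one 0.76 [286.9 261.9] [489.6 374.9   4. ]
side end_two 0.92 [323.6 214.2] [484.9 226.5   4. ]
4.5 [0.50064421 0.24142717 0.23653999] [[-0.034  0.999 -0.   ]
 [ 0.999  0.034  0.   ]
 [ 0.    -0.    -1.   ]] 1.0020453691136866 [1.42242661e+01 2.48922316e+01 9.21234882e+01 1.78237508e-03
 6.29860212e+01 1.22753916e+01]
```

View pics/w1.png

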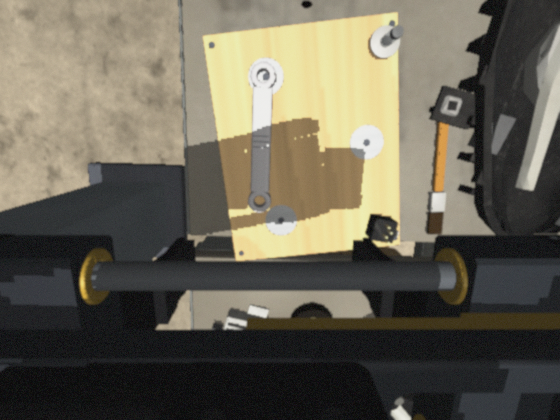

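The wrist view shows first/eye one at (264,76), eye two at (260,200), middle at (366,142) and last at (281,221). Next I'm refining disc and eye centres by segmentation.

```bash
python3 - <<'E'
from h import *
p=bot.capture("wrist");im=p["image"]
cv2.imwrite("pics/w2.png",cv2.resize(im[20:250,185:415],None,fx=2.6,fy=2.6,interpolation=cv2.INTER_CUBIC))
hsv=cv2.cvtColor(im,cv2.COLOR_BGR2HSV)
m=((hsv[...,1]<70)&(hsv[...,2]>60)).astype(np.uint8)
m=cv2.morphologyEx(m,cv2.MORPH_CLOSE,np.ones((5,5)))
n,l,st,c=cv2.connectedComponentsWithStats(m)
for i in range(1,n):
    if st[i,4]>150 and 200<c[i][0]<400 and c[i][1]<240:
        cs,_=cv2.findContours((l==i).astype(np.uint8),0,1);e=cv2.minEnclosingCircle(cs[0])
        print(st[i],np.round(c[i],1),np.round(ray(p,c[i],.004)*1e3,1),cv2.fitEllipse(cs[0]))
ms=bot.silhouettes(p,"gauge_bar")[0];print(ms["confidence"],ms["centre"])
cs,_=cv2.findContours(ms["pixels"].astype(np.uint8),0,1);r=cv2.minAreaRect(max(cs,key=cv2.contourArea));print(r)
b=cv2.boxPoints(r);print(np.round([ray(p,q,.022)*1e3 for q in b],1))
E
```

```text
[    0     0   495   262 73121] [217.1 104.2] [433.3 337.6   4. ] ((256.45648193359375, 117.28314208984375), (243.3538818359375, 582.4895629882812), 93.5673828125)
[ 349  124   36   36 1007] [366.5 141.7] [610.4 301.1   4. ] ((366.4901428222656, 141.69117736816406), (34.31732177734375, 35.58128356933594), 39.80501174926758)
[359 182  10  55 262] [363.3 213.7] [615.8 212.7   4. ] ((363.5005187988281, 212.6016082763672), (7.434119701385498, 49.70573043823242), 2.541307210922241)
[347 211   7  36 158] [349.9 227.6] [600.6 193.8   4. ] ((349.93267822265625, 228.23638916015625), (5.591435432434082, 33.221656799316406), 177.89488220214844)
0.79 [261.1, 134.3]
((262.1051330566406, 137.01419067382812), (25.204017639160156, 150.16969299316406), 1.3426240682601929)
[[471.7 215.1  22. ]
 [473.4 380.6  22. ]
 [500.3 380.9  22. ]
 [501.9 215.4  22. ]]
```

View pics/w2.png

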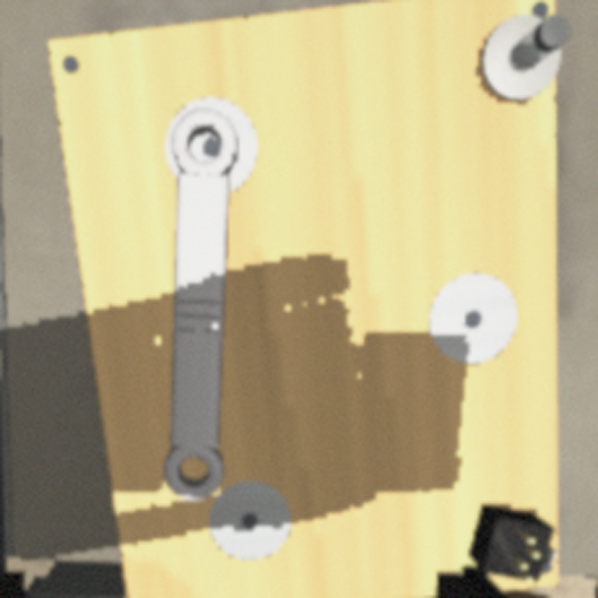

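The crop shows the first dot at (211,146), the middle dot at (473,319) and the last dot at (250,520). The eye rings are centred at (205,143) and (194,470). I'm now fitting these to the known triangle.

```bash
python3 - <<'E'
from h import *
p=bot.capture("wrist")
f=lambda a,b:(184.8+(a+.5)/2.6,19.8+(b+.5)/2.6)
P={k:ray(p,f(*v[:2]),v[2])[:2]*1e3 for k,v in dict(F=(211,145,.004),M=(473,319,.004),L=(250,520.5,.004),e1=(205,143,.022),e2=(194,470,.022)).items()}
for k in P: print(k,np.round(P[k],1))
d=lambda a,b:np.round(np.linalg.norm(P[a]-P[b]),1)
print(d('F','M'),d('M','L'),d('F','L'),d('e1','e2'),d('F','e1'))
# rigid fit of marks
h=(140**2-85**2)**.5
A=np.array([[0,85],[h,0],[0,-85]]);B=np.array([P[k] for k in 'FML'])
ca,cb=A.mean(0),B.mean(0);U,S,V=np.linalg.svd((A-ca).T@(B-cb));R=(U@V).T
X=(A-ca)@R.T+cb;print(np.round(X,1),np.degrees(np.arctan2(R[1,0],R[0,0])))
v=P['e2']-P['e1'];print('bar ang',np.degrees(np.arctan2(v[1],v[0])))
w=X[1]-X[0];print('F->M',np.degrees(np.arctan2(w[1],w[0])));w=X[2]-X[1];print('M->L',np.degrees(np.arctan2(w[1],w[0])))
print(bot.read_state()["time_s"])
E
```

```text
F [489.2 370. ]
M [611.  299.9]
L [512.7 200.8]
e1 [487.2 367.8]
e2 [485.6 229.1]
140.5 139.6 170.8 138.8 3.0
[[489.4 369.5]
 [611.1 300.3]
 [512.4 201. ]] 7.774676578382282
bar ang -90.63898272736954
F->M -29.60852183948262
M->L -134.84212500375284
4.65
```

Call:
play_rows --moves '[[[19,-4,30,0,0,0],[19,-4,40,0,0,0],[19.5,-4.2,40,0,0,0],[0,0,40,0,0,0.045],[0,0,0,0,0,0]]]'

```text
time_s: 5.15
position: [0.4824, 0.2974, 0.0816]
tcp_rot: [[0.01, 1.0, -0.011], [1.0, -0.01, -0.004], [-0.004, -0.011, -1.0]]
force: [-0.5, -1.5, -0.4]
opening: 1.001
grasp_force: 0.0
```

```bash
python3 - <<'E'
from h import *
s=bot.read_state();print(s["time_s"],s["position"],np.round(s["tcp_rot"],4))
look("wrist","w3.png",["end_one","end_two","mark_middle"])
E
```

```text
5.15 [0.4823805  0.29742456 0.08157954] [[ 0.0099  0.9999 -0.0112]
 [ 0.9999 -0.0099 -0.0043]
 [-0.0044 -0.0112 -0.9999]]
wrist end_one 0.76 [274.3 127.4] [483.8 367.7   4. ]
wrist end_two 0.95 [278.3 308.5] [485.6 226.1   4. ]
wrist mark_middle 0.74 [446.2 220.6] [611.1 299.2   4. ]
```

View pics/w3.png

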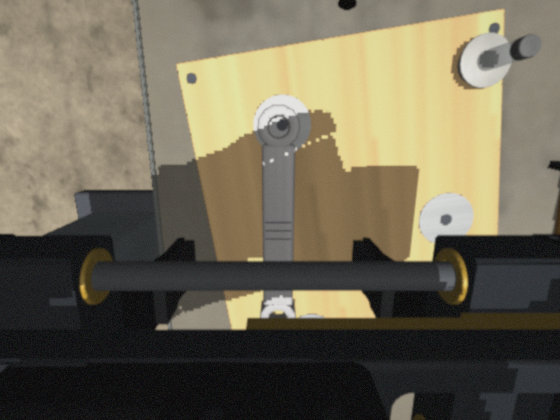

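Bar eye one is at (278,125) and eye two at (278,312), with the shank centred between the jaws. Settling, then descending.

Call:
play_rows --moves '[[[0,0,0,0,0,0],[0,0,15,0,0,0]]]'

```text
time_s: 5.55
position: [0.4895, 0.2993, 0.0753]
tcp_rot: [[0.011, 1.0, 0.008], [1.0, -0.011, 0.003], [0.003, 0.008, -1.0]]
force: [0.9, 0.3, -0.0]
opening: 1.001
grasp_force: 0.0
```

```bash
python3 - <<'E'
from h import *
p=bot.capture("wrist")
m=bot.silhouettes(p,"gauge_bar")[0]["pixels"]
for r in (150,180,200,215):
    c=np.where(m[r])[0]; print(r,c.min(),c.max(),np.round(ray(p,((c.min()+c.max())/2,r),.022)*1e3,1),np.round((ray(p,(c.max()+.5,r),.022)-ray(p,(c.min()-.5,r),.022))[:1]*1e3,1))
s=bot.read_state();print(s["time_s"],s["position"],np.round(s["tcp_rot"],4))
E
```

```text
150 250 281 [486.5 356.   22. ] [20.2]
180 249 282 [486.2 336.9  22. ] [22.]
200 250 282 [486.3 323.7  22. ] [21.7]
215 250 281 [485.8 313.5  22. ] [21.3]
5.65 [0.4866865  0.29814865 0.07232397] [[ 1.130e-02  9.999e-01  6.000e-04]
 [ 9.999e-01 -1.130e-02  2.000e-04]
 [ 2.000e-04  6.000e-04 -1.000e+00]]
```

Call:
play_rows --moves '[[[0,-0.5,20,0,0,0],[0,0,20,0,0,0],[0,0,8,0,0,0],[0,0,3,0,0,0],[0,0,0,0,0,0]]]'

```text
time_s: 6.15
position: [0.4864, 0.2985, 0.0211]
tcp_rot: [[0.011, 1.0, 0.001], [1.0, -0.011, 0.0], [0.0, 0.001, -1.0]]
force: [-0.9, 0.2, -0.5]
opening: 1.003
grasp_force: 0.0
```

Call:
play_rows --moves '[[[0,0,0,0,0,0]]]'

```text
time_s: 6.25
position: [0.4867, 0.2987, 0.0215]
tcp_rot: [[0.011, 1.0, 0.002], [1.0, -0.011, 0.001], [0.001, 0.002, -1.0]]
force: [-0.3, -0.5, 0.2]
opening: 1.0
grasp_force: 0.0
```

Call:
play_rows --moves '[[[0,0,0,0,0,0],[0,0,0,0,0,0],[0,0,0,0,0,0],[0,0,0,0,0,0],[0,0,0,0,0,0]]]' --fingers -1

```text
time_s: 6.75
position: [0.486, 0.2985, 0.0206]
tcp_rot: [[0.011, 1.0, 0.0], [1.0, -0.011, 0.0], [0.0, 0.0, -1.0]]
force: [-0.8, -0.1, -0.2]
opening: 0.63
grasp_force: 0.0
```

Call:
play_rows --moves '[[[0,0,0,0,0,0],[0,0,0,0,0,0],[0,0,0,0,0,0],[0,0,0,0,0,0],[0,0,0,0,0,0]]]'

```text
time_s: 7.25
position: [0.4857, 0.2984, 0.0205]
tcp_rot: [[0.011, 1.0, -0.001], [1.0, -0.011, -0.0], [-0.0, -0.001, -1.0]]
force: [-1.3, -0.0, 0.0]
opening: 0.254
grasp_force: 30.0
```

```bash
python3 - <<'E'
from h import *
p=look("wrist","w4.png",["end_one","end_two","mark_middle"])
m=bot.silhouettes(p,"gauge_bar")[0]["pixels"]
for r in (150,180,200,215):
    c=np.where(m[r])[0]
    if len(c): print(r,c.min(),c.max(),np.round(ray(p,((c.min()+c.max())/2,r),.022)*1e3,1))
cv2.imwrite("pics/w4.png",cv2.resize(p["image"][20:280,180:480],None,fx=2.2,fy=2.2,interpolation=cv2.INTER_CUBIC))
s=bot.read_state();print(s["time_s"],s["position"],np.round(s["tcp_rot"],4),s["opening"],s["grasp_force"])
E
```

```text
wrist end_one 0.82 [271.4 129.7] [486.4 367.2   4. ]
wrist mark_middle 0.75 [491.6 247.3] [608.4 302.1   4. ]
150 253 294 [487.4 358.   22. ]
180 251 296 [487.2 344.2  22. ]
200 251 294 [486.6 334.6  22. ]
215 251 295 [486.8 327.1  22. ]
7.5 [0.48574597 0.29842654 0.02050903] [[ 1.100e-02  9.999e-01 -5.000e-04]
 [ 9.999e-01 -1.100e-02 -1.000e-04]
 [-1.000e-04 -5.000e-04 -1.000e+00]] 0.24856903544332082 29.999878406524658
```

View pics/w4.png

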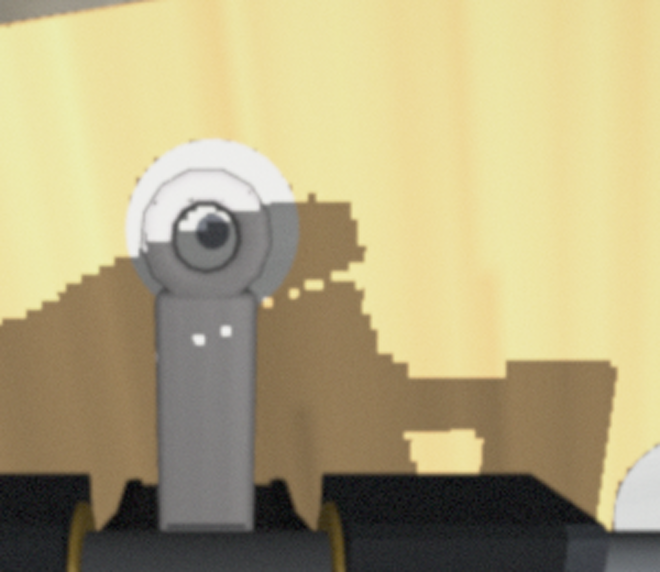

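The eye hole is at crop (206,237) with the mark dot inside it at (211,231); the grip is firm. Computing the first swing.

```bash
cat >> h.py <<'E'
F,M,L=np.array([[489.4,369.5],[611.1,300.3],[512.4,201.0]])
def ang(v): return np.degrees(np.arctan2(v[1],v[0]))
def tool():
    s=bot.read_state();T=np.array(s["tcp_rot"]);return np.array(s["position"])*1e3,T,s
E
python3 - <<'E'
from h import *
p=bot.capture("wrist");f=lambda a,b:(180+(a+.5)/2.2-.5,20+(b+.5)/2.2-.5)
e1=ray(p,f(206,237),.022)[:2]*1e3;dot=ray(p,f(211.5,230.5),.004)[:2]*1e3
P,T,s=tool();x=T[:2,0];d=e1-P[:2]
print("e1",e1,"F",dot,"along",d@x,"perp",d@T[:2,1],"yaw",ang(x))
for e in (P[:2]+70*x,e1): print("F->M turn",ang(M-F)+180-ang(x))
E
```

```text
e1 [487.46373443 368.05673015] F [488.73809226 369.69808855] along 69.66360782066715 perp 0.9394056074345604 yaw 89.37057895162361
F->M turn 61.00636987776521
F->M turn 61.00636987776521
```

Call:
play_rows --moves '[[[0.1,3.72,0,0,0,-0.0532],[0.1,3.72,0,0,0,-0.0532],[0.1,3.72,0,0,0,-0.0532],[0.1,3.72,0,0,0,-0.0532],[0.1,3.72,0,0,0,-0.0532]]]'

```text
time_s: 8.05
position: [0.5041, 0.3005, 0.0205]
tcp_rot: [[-0.254, 0.967, -0.001], [0.967, 0.254, -0.0], [-0.0, -0.001, -1.0]]
force: [-0.4, -0.0, -0.0]
opening: 0.249
grasp_force: 30.0
```

```bash
python3 - <<'E'
from h import *
P,T,s=tool();x=T[:2,0];print(s["time_s"],P,ang(x),"e1",P[:2]+70*x,s["force"],s["grasp_force"])
E
```

```text
8.05 [504.05799575 300.50781227  20.52058867] 104.721185505711 e1 [486.26990517 368.20998196] [-0.41550456 -0.02877292 -0.00695195] 30.002199411392212
```

Pivot eye held to 0.3 mm. Continuing.

Call:
play_rows --moves '[[[0.1,3.72,0,0,0,-0.0532],[0.1,3.72,0,0,0,-0.0532],[0.1,3.72,0,0,0,-0.0532],[0.1,3.72,0,0,0,-0.0532],[0.1,3.72,0,0,0,-0.0532]]]'

```text
time_s: 8.55
position: [0.5213, 0.3075, 0.0205]
tcp_rot: [[-0.5, 0.866, -0.001], [0.866, 0.5, -0.001], [0.0, -0.001, -1.0]]
force: [-0.3, -0.8, 2.1]
opening: 0.248
grasp_force: 30.0
```

Call:
play_rows --moves '[[[0.1,3.72,0,0,0,-0.0532],[0.1,3.72,0,0,0,-0.0532],[0.1,3.72,0,0,0,-0.0532],[0.1,3.72,0,0,0,-0.0532],[0.1,3.72,0,0,0,-0.0532]]]'

```text
time_s: 9.05
position: [0.5361, 0.3187, 0.0205]
tcp_rot: [[-0.71, 0.704, -0.001], [0.704, 0.71, -0.001], [0.0, -0.001, -1.0]]
force: [-0.2, -0.4, 0.1]
opening: 0.252
grasp_force: 30.0
```

Call:
play_rows --moves '[[[0.1,3.72,0,0,0,-0.0532],[0.1,3.72,0,0,0,-0.0532],[0.1,3.72,0,0,0,-0.0532],[0.1,3.72,0,0,0,-0.0532],[0.1,3.72,0,0,0,-0.0532]]]'

```text
time_s: 9.55
position: [0.5475, 0.3335, 0.0205]
tcp_rot: [[-0.87, 0.493, -0.001], [0.493, 0.87, -0.001], [0.0, -0.001, -1.0]]
force: [-0.5, -1.0, 1.4]
opening: 0.249
grasp_force: 30.0
```

Call:
play_rows --moves '[[[0,0,0,0,0,0],[0,0,0,0,0,0]]]'

```text
time_s: 9.75
position: [0.548, 0.334, 0.0206]
tcp_rot: [[-0.868, 0.496, 0.001], [0.496, 0.868, 0.0], [-0.001, 0.001, -1.0]]
force: [1.8, 0.2, -0.2]
opening: 0.251
grasp_force: 30.0
```

```bash
python3 - <<'E'
from h import *
P,T,s=tool();x=T[:2,0];print(s["time_s"],P,ang(x),"e1",P[:2]+70*x,"e2",P[:2]-70*x,s["force"],s["grasp_force"])
p=look("wrist",None,["end_one","end_two","mark_middle","mark_last"])
t=look("top",None,["end_one","end_two"])
a=p["image"][20:280,180:480]; b=t["image"][135:265,205:370]
cv2.imwrite("pics/w5.png",np.hstack([cv2.resize(a,(450,390),interpolation=2),cv2.resize(b,(346,390)[:1]+(390,),interpolation=2)]))
E
```

```text
9.75 [547.98207241 333.99116278  20.55605085] 150.27458779309632 e1 [487.19326845 368.70022666] e2 [608.77087638 299.28209889] [ 1.83738679  0.20625772 -0.22291407] 29.999673664569855
wrist end_one 0.98 [270.7 128. ] [488.5 367.8   4. ]
wrist end_one 0.73 [273.  126.6] [488.5 369.1   4. ]
wrist mark_last 0.89 [ 44.9 310.1] [512.2 200.5   4. ]
```

View pics/w5.png

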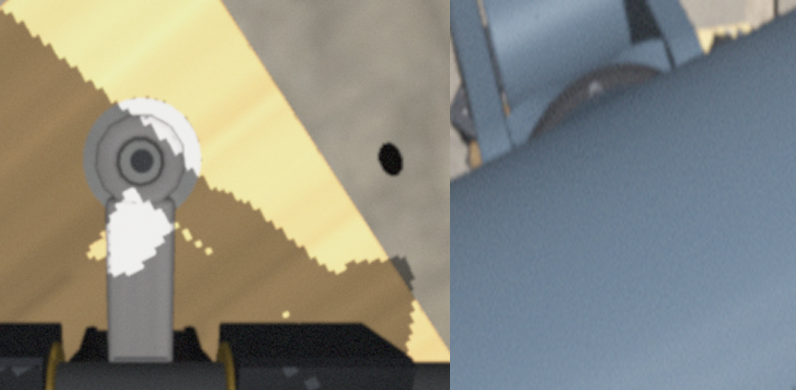

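Eye one's hole is at crop (141,161) with the dot concentric; the top view is blocked by the arm. Computing the offsets.

```bash
python3 - <<'E'
from h import *
p=bot.capture("wrist");f=lambda a,b:(180+(a+.5)/1.5-.5,20+(b+.5)/1.5-.5)
e1=ray(p,f(141,161),.022)[:2]*1e3;dot=ray(p,f(141.5,160),.004)[:2]*1e3
P,T,s=tool();x=T[:2,0];d=e1-P[:2]
print(s["time_s"],P,"e1",e1,"F",dot,"along",d@x,"perp",d@T[:2,1],"yaw",ang(x))
s1=bot.capture("side");
for q in("end_one","end_two","mark_middle"):
  for r in bot.pinpoint(s1,q)[:1]: print(q,r["confidence"],r["centre"],ray(s1,r["centre"],.004)*1e3)
E
```

```text
10.2 [547.63114546 333.70763348  20.54408294] e1 [488.68885804 368.89520694] F [488.29812394 369.34595769] along 68.63262883721808 perp 1.385917855065241 yaw 150.32032759044571
end_one 0.78 [286.7, 260.3] [491.74469499 371.58891354   4.        ]
end_two 0.66 [249.8, 217.9] [609.39345521 301.55797808   4.        ]
mark_middle 0.68 [252.1, 213.2] [612.71336625 287.13012284   4.        ]
```

Call:
play_rows --moves '[[[-0.1,-3.66,0,0,0,-0.0522],[-0.1,-3.66,0,0,0,-0.0522],[-0.1,-3.66,0,0,0,-0.0522],[-0.1,-3.66,0,0,0,-0.0522],[-0.1,-3.66,0,0,0,-0.0522]]]'

```text
time_s: 10.9
position: [0.5403, 0.3168, 0.0205]
tcp_rot: [[-0.968, 0.252, -0.001], [0.252, 0.968, 0.0], [0.001, -0.0, -1.0]]
force: [0.1, 0.8, -1.2]
opening: 0.249
grasp_force: 30.0
```

```bash
python3 - <<'E'
from h import *
P,T,s=tool();x=T[:2,0];print(s["time_s"],P,ang(x),"e1",P[:2]+70*x,"e2",P[:2]-70*x,s["force"],s["grasp_force"],s["joint_positions"])
E
```

```text
10.9 [540.3041001  316.81155095  20.52695441] 165.40144921508312 e1 [472.56402693 334.45468873] e2 [608.04417328 299.16841317] [ 0.09048982  0.80103676 -1.17416385] 30.000404119491577 [ 2.01706185e+01  4.70358685e+01  8.95520964e+01  2.15843650e-02
  4.34482043e+01 -5.52465083e+01]
```

Call:
play_rows --moves '[[[-0.1,-3.66,0,0,0,-0.0522],[-0.1,-3.66,0,0,0,-0.0522],[-0.1,-3.66,0,0,0,-0.0522],[-0.1,-3.66,0,0,0,-0.0522],[-0.1,-3.66,0,0,0,-0.0522]]]'

```text
time_s: 11.4
position: [0.5379, 0.2987, 0.0205]
tcp_rot: [[-1.0, -0.006, -0.001], [-0.006, 1.0, -0.0], [0.001, -0.0, -1.0]]
force: [-0.0, 0.4, -1.0]
opening: 0.249
grasp_force: 30.0
```

Call:
play_rows --moves '[[[-0.1,-3.66,0,0,0,-0.0522],[-0.1,-3.66,0,0,0,-0.0522],[-0.1,-3.66,0,0,0,-0.0522],[-0.1,-3.66,0,0,0,-0.0522],[-0.1,-3.66,0,0,0,-0.0522]]]'

```text
time_s: 11.9
position: [0.5404, 0.2806, 0.0205]
tcp_rot: [[-0.965, -0.264, -0.001], [-0.264, 0.965, -0.0], [0.001, 0.0, -1.0]]
force: [-0.3, 0.3, 0.6]
opening: 0.251
grasp_force: 30.0
```

Call:
play_rows --moves '[[[-0.1,-3.66,0,0,0,-0.0522],[-0.1,-3.66,0,0,0,-0.0522],[-0.1,-3.66,0,0,0,-0.0522],[-0.1,-3.66,0,0,0,-0.0522],[-0.1,-3.66,0,0,0,-0.0522]]]'

```text
time_s: 12.4
position: [0.5474, 0.2638, 0.0205]
tcp_rot: [[-0.864, -0.504, -0.001], [-0.504, 0.864, -0.0], [0.001, 0.001, -1.0]]
force: [-0.5, 0.7, -0.3]
opening: 0.252
grasp_force: 30.0
```

Call:
play_rows --moves '[[[-0.1,-3.66,0,0,0,-0.0522],[-0.1,-3.66,0,0,0,-0.0522],[-0.1,-3.66,0,0,0,-0.0522],[-0.1,-3.66,0,0,0,-0.0522],[-0.1,-3.66,0,0,0,-0.0522]]]'

```text
time_s: 12.9
position: [0.5584, 0.2494, 0.0205]
tcp_rot: [[-0.704, -0.71, -0.002], [-0.71, 0.704, -0.0], [0.001, 0.001, -1.0]]
force: [-0.4, -0.5, -1.6]
opening: 0.25
grasp_force: 30.0
```

Call:
play_rows --moves '[[[0,0,0,0,0,0],[0,0,0,0,0,0],[0,0,0,0,0,0]]]'

```text
time_s: 13.2
position: [0.5589, 0.2493, 0.0205]
tcp_rot: [[-0.706, -0.708, -0.0], [-0.708, 0.706, -0.0], [0.0, 0.0, -1.0]]
force: [-0.0, -0.7, -1.2]
opening: 0.252
grasp_force: 30.0
```

```bash
python3 - <<'E'
from h import *
p=look("wrist",None,["end_one","end_two","mark_last"])
P,T,s=tool();x=T[:2,0];print(s["time_s"],P,ang(x),"e1",P[:2]+70*x,"e2",P[:2]-70*x,s["force"],s["grasp_force"])
look("side",None,["end_one","end_two","mark_middle","mark_last"])
cv2.imwrite("pics/w6.png",cv2.resize(p["image"][20:280,180:480],None,fx=2,fy=2,interpolation=2))
E
```

```text
wrist end_one 0.85 [270.  127.7] [512.3 200.1   4. ]
wrist mark_last 0.79 [271.4 129.4] [512.4 201.2   4. ]
13.4 [558.91744745 249.39920872  20.52681305] -134.9041050642748 e1 [509.50288788 199.81896314] e2 [608.33200702 298.97945431] [-0.02334272 -0.60248797 -0.49247653] 30.00003844499588
side end_one 0.9 [316.4 204.8] [509.9 205.9   4. ]
side end_two 0.67 [248.8 217.5] [611.8 301.4   4. ]
side mark_middle 0.64 [247.9 213.4] [619.9 291.4   4. ]
side mark_last 0.8 [315.3 199.8] [518.7 192.    4. ]
```

View pics/w6.png

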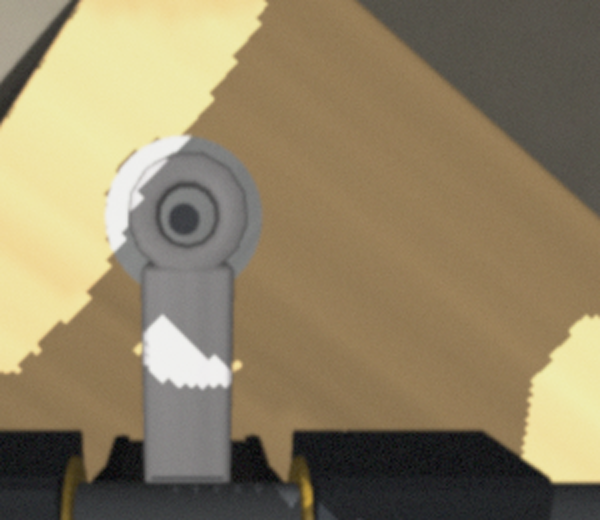

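Hole at crop (188,214), last dot at (184,219): about 1–2 mm off.

```bash
python3 - <<'E'
from h import *
p=bot.capture("wrist");f=lambda a,b:(180+(a+.5)/2-.5,20+(b+.5)/2-.5)
e1=ray(p,f(188,214),.022)[:2]*1e3;dot=ray(p,f(184,218.5),.004)[:2]*1e3
P,T,s=tool();x=T[:2,0];d=e1-P[:2]
print("e1",e1,"L",dot,"along",d@x,"perp",d@T[:2,1]); e=dot-e1;print("need tool x,y",e@x,e@T[:2,1])
E
```

```text
e1 [510.82697889 201.27869084] L [512.11177701 201.17834291] along 68.02237829325202 perp 0.10031008813646736
need tool x,y -0.8357998458178123 -0.9809252206955573
```

Call:
play_rows --moves '[[[0,0,0,0,0,0],[0,0,0,0,0,0],[0,0,0,0,0,0],[0,0,0,0,0,0],[0,0,0,0,0,0]]]' --fingers -0.1

```text
time_s: 14.2
position: [0.5591, 0.2494, 0.0206]
tcp_rot: [[-0.706, -0.708, 0.0], [-0.708, 0.706, 0.0], [-0.0, -0.0, -1.0]]
force: [0.1, 0.9, 0.3]
opening: 0.446
grasp_force: 0.0
```

Call:
play_rows --moves '[[[0,0,-10,0,0,0],[0,0,-30,0,0,0],[-20,0,-45,0,0,0],[-20,0,-45,0,0,0],[-20,0,-45,0,0,0]]]'

```text
time_s: 14.7
position: [0.6016, 0.2922, 0.1983]
tcp_rot: [[-0.706, -0.708, 0.0], [-0.708, 0.706, 0.0], [-0.0, -0.0, -1.0]]
force: [0.1, 0.9, -0.2]
opening: 0.447
grasp_force: 0.0
```

Call:
play_rows --moves '[[[-20,0,-40,0,0,0],[0,0,0,0,0,0],[0,0,0,0,0,0],[0,0,0,0,0,0]]]'

```text
time_s: 15.1
position: [0.614, 0.3055, 0.2343]
tcp_rot: [[-0.706, -0.708, -0.004], [-0.708, 0.706, -0.001], [0.003, 0.002, -1.0]]
force: [0.3, 0.5, -0.7]
opening: 0.45
grasp_force: 0.0
```

```bash
python3 - <<'E'
from h import *
p=look("wrist")
P,T,s=tool();print(s["time_s"],P,s["opening"])
np.save("w7.npy",{k:p[k] for k in p if k!="image"},allow_pickle=True)
u=[];R=np.array(p["R"]);t=np.array(p["t"])
for m in (M,L):
    c=R@np.array([*m/1e3,.013])+t;u.append((int(p["fx"]*c[0]/c[2]+p["cx"]),int(p["fy"]*c[1]/c[2]+p["cy"])))
print(u)
a=[cv2.resize(p["image"][max(v-30,0):v+30,w-30:w+30],(390,390),interpolation=2) for w,v in u]
cv2.imwrite("pics/w7.png",np.hstack(a))
E
```

```text
wrist mark_first 0.6 [386.2 152.8] [488.7 371.1   4. ]
wrist mark_middle 0.7 [273.4 184.6] [610.9 303.    4. ]
wrist mark_last 0.84 [272.5  58. ] [511.2 201.8   4. ]
wrist end_one 0.98 [272.   58.7] [512.1 201.9   4. ]
wrist end_two 0.85 [273.1 182.9] [609.7 301.2   4. ]
15.4 [615.05052572 305.67004443 234.40763962] 0.4507391782355473
[(271, 184), (271, 56)]
```

View pics/w7.png

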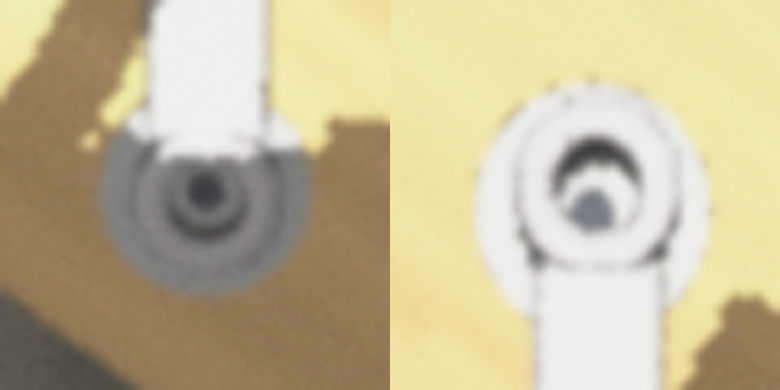

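Left crop (middle): dot at (205,191), eye ring centre about (207,200). Right crop (last): dot at (203,211), hole at about (207,183).

```bash
python3 - <<'E'
from h import *
p=np.load("w7.npy",allow_pickle=True).item()
f=lambda a,b,o:((a+.5)/6.5-.5+241,(b+.5)/6.5-.5+o)
r=lambda *a:ray(p,f(*a[:3]),a[3])[:2]*1e3
Md,e2,Ld,e1=r(205,191,154,.004),r(207,200,154,.022),r(203,209,26,.004),r(207,184,26,.022)
print(Md,e2,Ld,e1,np.linalg.norm(Md-Ld),np.linalg.norm(e1-e2))
x=np.array(bot.read_state()["tcp_rot"])[:2,0];y=np.array(bot.read_state()["tcp_rot"])[:2,1]
for n,d in(("M",Md-e2),("L",Ld-e1)): print(n,"need tool x,y",d@x,d@y)
E
```

```text
[610.61782004 300.43329356] [609.48752955 299.85166859] [511.57475615 201.03648389] [511.16867517 201.61423587] 140.3184031976477 138.98629541359287
M need tool x,y -1.2099245212855037 -0.3897680587466065
L need tool x,y 0.12242731690423886 -0.6954929277975355
```

Both eyes are within about 1 mm of their marks, the bar is flat and released, and the arm is clear. Handing in.

```bash
python3 -c "
from h import *
print(bot.hand_in())"
```

```text
the job is handed in; nothing more can be done
None
```

The job is handed in: I swung the bar about its first eye on to the middle point, then about that eye on to the last point, without lifting it. By my last camera measurement it lies flat with both eyes within about 1 mm of the middle and last points, after about 15 s of the 48 s allowed.

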